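Screw the short sample canister's lid down tight

TASK

Two steel sample canisters stand bolted to the bench, both with their screw lids only started on the thread. Screw the lid of the short, wide canister down: turn it clockwise by the bar on top until it stops tight, then let go. Leave the lid of the tall, narrow canister as it is, it is still venting.

Things in the scene. Friction and masses are not known exactly. Their poses are not given: they have to be found in the camera images.
- short_canister: The short, wide canister: steel, 68 mm diameter, shoulder at 56 mm, on a fixed dark base plate 104 x 76 x 10 mm. Origin: centre of the plate's underside, on the canister's axis; x along the long side, z up. Raised aluminium marks at both ends of the long centre line: tight when the bar is in line with them. Beware the tall microscope to the right (x over 0.45, y -0.6 to -0.3) when swinging in.
- short_lid (a joint): Angle of the short canister's lid, rad: 0 is tight against its stop, negative is unscrewed; turning clockwise seen from above raises it to 0. Starts 0.6 to 1.25 rad short of tight: one grasp does it. The thread sinks the lid 3.2 mm per rad as it tightens, drags evenly with about 0.08 N m, stays where it is left, and has a hard stop at 0.
- short_grip (a point): Centre of the bar on the short canister's lid, on the lid's axis; moves with the lid. Aluminium lid with ribbed rim, 74 mm diameter, 16 mm high; upright on its flat top a steel bar 52 mm long (point x), 16 mm thick (y; grip across it), 30 mm high (z up). Bar top is 15 mm above this point, the lid's flat top 15 mm below. This point is 87 mm above the bench when tight.
- tall_bar_end (a point): End of the bar on the tall, narrow canister's lid, to be left alone: steel, 54 mm diameter, shoulder at 98 mm, same base plate, lid 60 mm in diameter with the same bar, its top about 148 mm above the bench. The point is at the bar's mid height; the canister's axis lies 26 mm from it along point -x. The canisters' axes are at least 150 mm apart; either may be the left one.
There are look-alikes about, which are no part of the job. Leave any red look-alike of the short_canister alone.

How it is judged:
At the end, for the whole second after the job is handed in: The short canister's lid is screwed down to within 0.15 rad (about 9 degrees) of its stop, at rest; the tall canister's lid is where it was (bar end moved less than 8 mm, about 0.3 rad) (value of joint short_lid above -0.15 rad and velocity of joint short_lid between -0.05 and 0.05 rad/s and distance of tall_bar_end from where it was at the start of the episode below 0.008 m); the robot touches nothing.
It fails at once if the tall canister's lid is turned (its bar end moved more than 8 mm) (distance of tall_bar_end from where it was at the start of the episode above 0.008 m).
It also fails if it takes over 35 s, if anything falls off the work surface, if the arm or the gripper's body presses on something with over 40 N, if the wrist force passes 120 N, or if a joint passes its speed limit or range.

ROBOT

A 6-joint arm with a two-finger parallel gripper is mounted at the origin on a cart in front of the work surface, level with it; the furniture and walls round the work are solid. World frame = base frame: x ahead of the robot, y to its left, z up, the work surface at z = 0. Lengths are in m, angles in rad, forces in N, time in s.
With the tool pointing down it reaches from about 0.25 to 0.775 m from the base axis. Payload 4 kg.
Tool frame: the origin (TCP) lies at the very end of the fingers, on their centre line; the grasp point (between the pads) lies 19 mm behind it; z points along the fingers, y is the line along which they close (so a half turn about z gives the same grasp; the last joint's range is limited). The gripper opens to 94 mm and grips with 3 to 60 N. Pads are 16 mm wide; open, the fingers measure 119 mm over their backs; the gripper's body (75 mm by 177 mm) begins 78 mm behind the grasp point.
Start: joints at [1.042, 0.087, 1.371, -0, 1.684, -0.103], TCP at [0.227, 0.501, 0.206] pointing down, gripper open.
Joint ranges: [-3.1, 3.1], [-0.76, 2.03], [0.27, 2.55], [-1.08, 4.22], [0.17, 2.65], [-2.57, 2.57]. Speed limits (rad/s): [2.79, 2.79, 3.14, 3.14, 3.14, 3.14].

INTERFACE

Orientations are given as [roll, pitch, yaw] about the fixed x, y, z axes, in that order (R = Rz(yaw) Ry(pitch) Rx(roll)).
In Python, from bench import robot, vision gives the robot as it stands.
- The arm moves only by the shell command python3 -m crank 'ROWS'. ROWS is JSON, a list of rows, each a list of 3 entries, a list of its own where there are three numbers: the closure, from 0 (fully open) to 1 (shut), then the shift along the tool's x, y, z in m, then the turn, a rotation vector about the tool's x, y, z in degrees. A call has 1 to 8 rows; each row shifts and turns the commanded pose from where the row before left it, along the tool's axes as they then stand; what a row does not reach is not made up. A row lasts 1/10 s, in which the tool goes at most 50 mm and 8.59 degrees, less where a joint would pass 70% of its speed; a pose out of reach is approached as far as the arm can. A call with a gripper value outside its range is refused whole. The fingers move at their own pace and stop on an object; the grip force is fixed at half the most. Time passes only in rows, so rows that do not move let the fingers close. It gives the time, the measured TCP pose, the force, the opening and the grip force at its end, in the units of the state.
- robot.get_obs(): the state, without advancing time (a new reading comes with each control period).
- vision.snapshot(name): name is "scene" or "side" or "wrist"; returns a dict with "color" (384x512x3 uint8, red, green, blue), "z_map" (384x512 float32, m along the optical axis (not along the pixel's ray), 0 where there is no reading), "fx", "fy", "cx", "cy" (pixels), "R" (3x3) and "t" (3): a world point X has camera coordinates R X + t. Camera axes: x right, y down, z forward; pixel columns grow to the right and rows downward; lengths in m; the calibration is good to about 2 mm. A picture is of the moment at which its call begins.
- robot.close_job(): hands the job in; it is judged then, once.
The state is a dict: "time": time; "joint_positions": joint angles; "qvel": joint speeds; "joint_torque": joint torques, N m; "tool_pos": TCP position; "ee_rot": TCP orientation; "wrist_force": force on the tool from outside, world axes, zero at the start; "wrist_torque": the same for the moment, N m; "width": finger opening in m; "finger_force": force on a finger pad.
Only numpy, scipy, OpenCV 4.12 (cv2) and the standard library are available. Lean on these libraries where they do the work, as an engineer would, in place of code of your own. Each camera call takes 0.05 s, during which the arm holds its last target. There are 200 camera calls.

## Working session

There is one attempt and no reset: what is moved stays moved. The work goes in short steps, Python scripts to look and compute and a shell command to move; the robot and the scene stay as the last step left them, time stands still between calls to the robot, and variables do not carry over. Pictures are saved under pics/ and viewed, at most 10 in all, crops included, and the job is handed in when it is done.

```bash
mkdir -p pics; cat > h.py <<'E'
import numpy as np, cv2
from bench import robot, vision
def snap(n):
    s=vision.snapshot(n); np.savez('pics/'+n+'.npz',**s); return s
def world(s,u,v,z=None):
    R=np.array(s['R']);t=np.array(s['t'])
    z=float(s['z_map'][v,u]) if z is None else z
    return R.T@(np.array([(u-s['cx'])/s['fx']*z,(v-s['cy'])/s['fy']*z,z])-t)
E
python3 - <<'E'
from h import *
a=snap('scene');b=snap('side')
for n,s in(('scene',a),('side',b)):
    cv2.imwrite(f'pics/{n}1.png',cv2.resize(s['color'][:,:,::-1],(800,600)))
    print(n,s['fx'],-np.array(s['R']).T@s['t'],np.array(s['R']).round(3).tolist())
print(robot.get_obs())
E
```

```text
scene 359.01239124295665 [ 0.23459334 -0.32874167  0.73660298] [[0.85, -0.526, 0.004], [-0.386, -0.629, -0.675], [0.358, 0.572, -0.738]]
side 394.064068804261 [ 0.51217707 -0.53419168  0.60387645] [[0.999, -0.039, -0.021], [-0.04, -0.578, -0.815], [0.02, 0.815, -0.579]]
{'time': 0.1, 'joint_positions': array([ 1.04188956e+00,  8.78804202e-02,  1.37212268e+00,  4.23585116e-06,
        1.68359606e+00, -1.03107832e-01]), 'qvel': array([ 0.00166835, -0.00355555, -0.00183822, -0.00128742,  0.00044473,
        0.00025884]), 'joint_torque': array([ 1.95327026e-03, -3.41253519e+01, -3.03299904e+01,  7.20081129e-02,
        3.04259802e-02, -1.21955600e-04]), 'tool_pos': array([0.22692807, 0.50044991, 0.20441167]), 'ee_rot': array([-3.13959723e+00, -2.10707930e-04,  2.71579398e+00]), 'wrist_force': array([ 0.37348026, -1.21980207, -0.25710317]), 'wrist_torque': array([ 0.06233831,  0.01113755, -0.00319845]), 'finger_force': 0.0, 'width': 0.09359789774252983}
```

View pics/scene1.png

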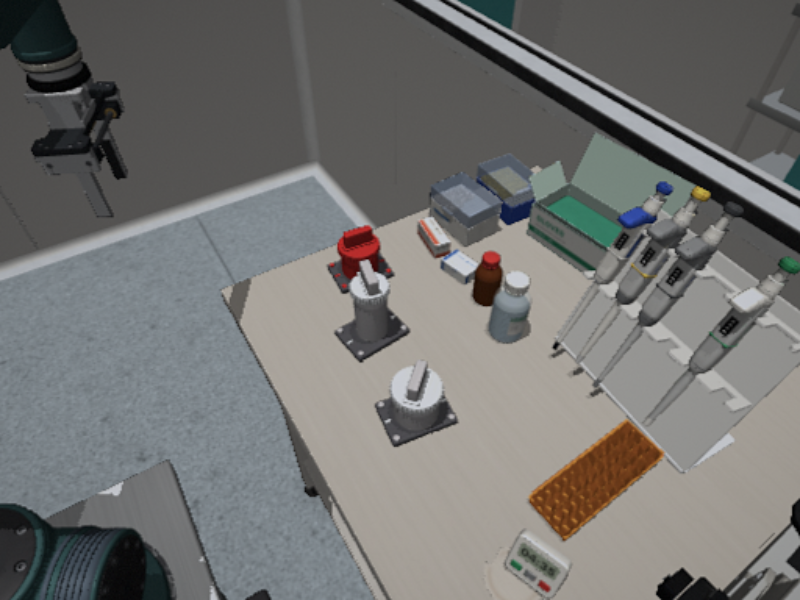

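View pics/side1.png

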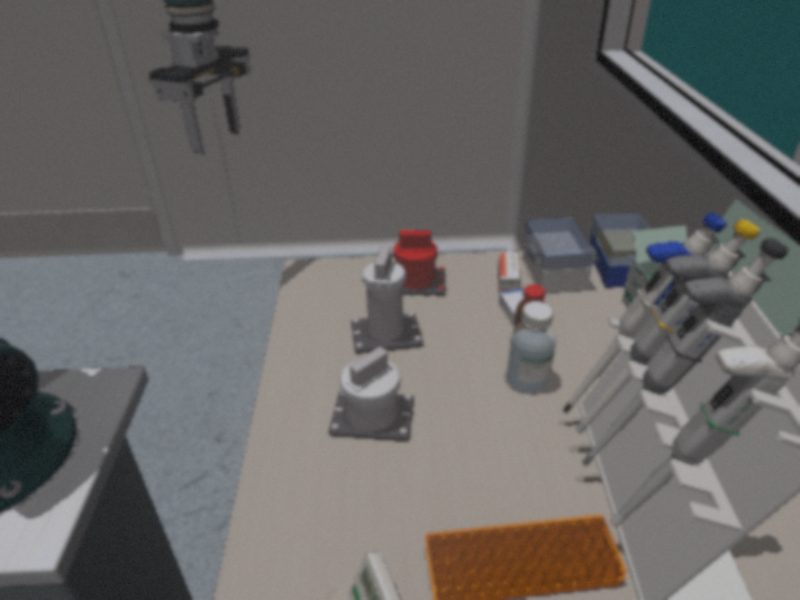

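Scene view: there are three canister-like things. The red look-alike is at (360,250), the tall narrow canister at (371,305), and the short wide steel one at (417,397). In the side view they are at (415,262), (384,305) and (370,395). The short one is the target because it is steel, squat and has a wide lid. An enlarged crop should confirm that.

```bash
python3 - <<'E'
from h import *
a=np.load('pics/scene.npz');b=np.load('pics/side.npz')
c=a['color'][215:290,230:305,::-1]; d=b['color'][215:290,200:275,::-1]
f=lambda c:cv2.resize(c,(400,400),interpolation=cv2.INTER_CUBIC)
cv2.imwrite('pics/crop1.png',np.hstack([f(c),f(d)]))
# top cloud of the short canister
for n,s,(r0,r1,c0,c1) in(('scene',a,(215,290,230,305)),('side',b,(215,290,200,275))):
    P=np.array([world(s,u,v) for v in range(r0,r1) for u in range(c0,c1) if s['z_map'][v,u]>0])
    print(n,np.histogram(P[:,2],np.arange(-.005,.13,.005))[0])
    T=P[(P[:,2]>.098)&(P[:,2]<.125)&(P[:,1]<.35)]
    if len(T)>5:
        r=cv2.minAreaRect((T[:,:2]*1000).astype(np.float32)); print('bar',len(T),T.mean(0),T[:,2].max(),r)
    L=P[(P[:,2]>.066)&(P[:,2]<.125)]; print('lid',len(L),L.min(0),L.max(0))
E
```

```text
scene [1740 1898  329  443   53   45   31   34   32   35   46   14    1   26
   43  282  323   18   13   18   13   92   65    0    0    0]
bar 163 [0.48357441 0.03319488 0.10430578] 0.10775004729546138 ((484.61383056640625, 34.931182861328125), (51.97256088256836, 15.969425201416016), 41.657630920410156)
lid 858 [ 0.44647866 -0.00343553  0.06603647] [0.52352514 0.07404945 0.10775005]
side [1193 1795  438  626   78   56   59   61   54   59   80   59    6   47
   71  246  296   42   54   47   47  110   70    0    0    0]
bar 204 [0.48416873 0.03239212 0.1037047 ] 0.10735784696180627 ((484.49786376953125, 34.695640563964844), (51.51521301269531, 17.391460418701172), 37.939517974853516)
lid 970 [ 0.44661205 -0.00245213  0.06601642] [0.52182551 0.0669101  0.10735785]
```

View pics/crop1.png

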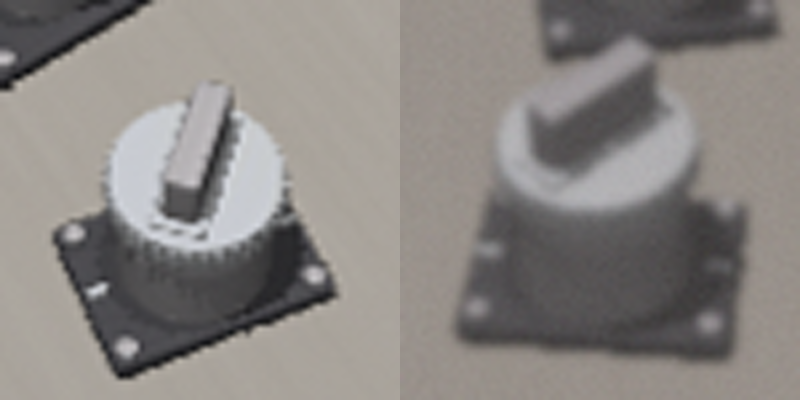

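The crop confirms it: a squat steel canister with an upright bar, standing on its dark plate. The plate's marks are at crop (97,290) in the scene half, and at (490,250) and (718,265) in the side half. Next I work out the plate angle and the tool-frame motion.

```bash
python3 - <<'E'
from h import *
a=np.load('pics/scene.npz');b=np.load('pics/side.npz')
def onplane(s,u,v,z):
    c=-s['R'].T@s['t']; d=s['R'].T@np.array([(u-s['cx'])/s['fx'],(v-s['cy'])/s['fy'],1]); return c+d*(z-c[2])/d[2]
k=.1875
pa=lambda x,y:onplane(a,230+x*k,215+y*k,.011)
pb=lambda x,y:onplane(b,200+(x-400)*k,215+y*k,.011)
m1,m2=pb(490,250),pb(718,265); print('side marks',m1,m2,np.hypot(*(m2-m1)[:2]),np.degrees(np.arctan2(*(m2-m1)[1::-1])),(m1+m2)/2)
m=pa(97,290);d=np.array([.4845,.0347])-m[:2];print('scene mark',m,np.degrees(np.arctan2(d[1],d[0])),np.hypot(*d))
s1,s2=pa(127,347),pa(313,273);print('scene screws',np.degrees(np.arctan2(*(s2-s1)[1::-1])))
s1,s2=pb(478,307),pb(710,322);print('side screws',np.degrees(np.arctan2(*(s2-s1)[1::-1])))
# tall bar
for s,(r0,r1,c0,c1) in((a,(160,230,205,270)),(b,(150,215,225,265))):
    P=np.array([world(s,u,v) for v in range(r0,r1) for u in range(c0,c1) if s['z_map'][v,u]>0])
    T=P[(P[:,2]>.138)&(P[:,2]<.16)];print('tall',len(T),T[:,2].max(),cv2.minAreaRect((T[:,:2]*1000).astype(np.float32)))
from scipy.spatial.transform import Rotation as Ro
o=robot.get_obs();R=Ro.from_euler('xyz',o['ee_rot']);print('delta tool',R.inv().apply(np.array([.4845,.0347,.16])-o['tool_pos']))
E
```

```text
side marks [0.44177102 0.04240098 0.011     ] [0.52933657 0.02934176 0.011     ] 0.08853400303563067 -8.482372905276335 [0.48555379 0.03587137 0.011     ]
scene mark [0.44061818 0.0414556  0.011     ] -8.751971006624958 0.04439878417221459
scene screws -7.804532410645766
side screws -8.190839108892014
tall 133 0.1506902924518007 ((506.4143981933594, 204.85479736328125), (51.8594970703125, 15.974384307861328), 77.37789916992188)
tall 125 0.15007716497912701 ((505.81817626953125, 205.6804656982422), (52.52511215209961, 16.297571182250977), 77.164794921875)
delta tool [-0.42695966 -0.31768399  0.04495571]
```

The plate's line is at -8.2° and the bar at about +40°, so the turn is about 48° (0.84 rad), which fits the given range. The bar's centre is at (0.4845, 0.0347) and its top at about 0.105, as expected. I move over it first and rotate afterwards.

```bash
python3 -m crank '[[0,[-0.0356,-0.0265,0],[0,0,0]],[0,[-0.0356,-0.0265,0],[0,0,0]],[0,[-0.0356,-0.0265,0],[0,0,0]],[0,[-0.0356,-0.0265,0],[0,0,0]],[0,[-0.0356,-0.0265,0],[0,0,0]],[0,[-0.0356,-0.0265,0],[0,0,0]]]' && python3 -m crank '[[0,[-0.0356,-0.0265,0],[0,0,0]],[0,[-0.0356,-0.0265,0],[0,0,0]],[0,[-0.0356,-0.0265,0],[0,0,0]],[0,[-0.0356,-0.0265,0],[0,0,0]],[0,[-0.0356,-0.0265,0],[0,0,0]],[0,[-0.0356,-0.0265,0],[0,0,0]]]' && python3 -m crank '[[0,[0,0,0],[0,0,8.5]],[0,[0,0,0],[0,0,8.5]],[0,[0,0,0],[0,0,8.5]],[0,[0,0,0],[0,0,8.5]],[0,[0,0,0],[0,0,8.5]],[0,[0,0,0],[0,0,8.5]],[0,[0,0,0],[0,0,8.5]]]' && python3 -m crank '[[0,[0,0,0],[0,0,8.5]],[0,[0,0,0],[0,0,8.5]],[0,[0,0,0],[0,0,8.5]],[0,[0,0,0],[0,0,8.5]],[0,[0,0,0],[0,0,8.5]],[0,[0,0,0],[0,0,8.5]],[0,[0,0,0],[0,0,5]],[0,[0,0,0],[0,0,0]]]'
cat > d.py <<'E'
import sys
from h import *
from scipy.spatial.transform import Rotation as Ro
o=robot.get_obs();R=Ro.from_euler('xyz',o['ee_rot'])
print(o['time'],o['tool_pos'].round(4),np.degrees(o['ee_rot']).round(2),'F',o['wrist_force'].round(1),o['width'],o['finger_force'],'q',np.degrees(o['joint_positions']).round(1))
print('delta tool',R.inv().apply(np.array([.4845,.0347,float(sys.argv[1])])-o['tool_pos']).round(4))
E
python3 d.py .15
python3 - <<'E'
from h import *
s=snap('wrist'); cv2.imwrite('pics/w1.png',s['color'][:,:,::-1])
P=np.array([world(s,u,v) for v in range(384) for u in range(512) if 0.02<s['z_map'][v,u]])
T=P[(np.hypot(P[:,0]-.4845,P[:,1]-.0347)<.04)&(P[:,2]>.095)&(P[:,2]<.115)]
print(len(T),cv2.minAreaRect((T[:,:2]*1000).astype(np.float32)) if len(T)>4 else '',np.median(T[:,2]) if len(T) else '')
E
```

```text
time: 0.7
tool_pos: [0.3562, 0.2662, 0.205]
ee_rot: [-3.141, -0.0, 2.716]
wrist_force: [1.3, -0.2, 0.6]
width: 0.0941
finger_force: 0.0
time: 1.3
tool_pos: [0.4852, 0.0331, 0.205]
ee_rot: [3.142, -0.001, 2.716]
wrist_force: [0.8, -0.2, 0.3]
width: 0.0937
finger_force: 0.0
time: 2.0
tool_pos: [0.4846, 0.0348, 0.2049]
ee_rot: [-3.14, -0.0, 1.671]
wrist_force: [0.3, 0.1, -0.6]
width: 0.0942
finger_force: 0.0
time: 2.8
tool_pos: [0.4846, 0.0349, 0.2049]
ee_rot: [-3.141, 0.001, 0.7]
wrist_force: [-0.5, 0.3, -0.9]
width: 0.0939
finger_force: 0.0
2.8 [0.4846 0.0349 0.2049] [-1.7996e+02  4.0000e-02  4.0120e+01] F [-0.5  0.3 -0.9] 0.0939042368201031 0.0 q [-2.6 -3.2 86.9  0.  96.3 47.3]
delta tool [-0.0001  0.0001  0.0549]
753 ((485.99383544921875, 35.64844512939453), (50.97941589355469, 15.524365425109863), 40.49690246582031) 0.10467420155242937
```

View pics/w1.png

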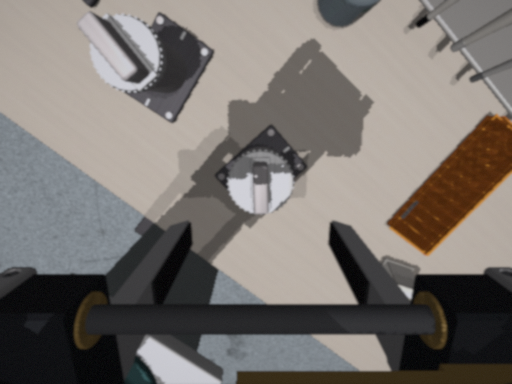

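The wrist view shows the short canister's bar at (260,188), upright in the image and centred between the fingers. The tall canister is well off at (125,50). The wrist depth agrees too: bar at 40.5°, top 0.1047. I descend and close.

```bash
python3 -m crank '[[0,[0,0,0.03],[0,0,0]],[0,[0,0,0.03],[0,0,0]],[0,[0,0,0.03],[0,0,0]],[0,[0,0,0.02],[0,0,0]],[0,[0,0,0.014],[0,0,0]],[0,[0,0,0],[0,0,0]]]' && python3 d.py .08 && python3 -m crank '[[1,[0,0,0],[0,0,0]],[1,[0,0,0],[0,0,0]],[1,[0,0,0],[0,0,0]],[1,[0,0,0],[0,0,0]],[1,[0,0,0],[0,0,0]],[1,[0,0,0],[0,0,0]],[1,[0,0,0],[0,0,0]],[1,[0,0,0],[0,0,0]]]'; python3 d.py .08
```

```text
time: 3.45
tool_pos: [0.4832, 0.0349, 0.0792]
ee_rot: [-3.138, 0.003, 0.701]
wrist_force: [-0.1, 0.3, 0.5]
width: 0.0941
finger_force: 0.0
3.45 [0.4832 0.0349 0.0792] [-179.81    0.2    40.16] F [-0.1  0.3  0.5] 0.09407057369129754 0.0 q [-2.6  0.4 97.9  0.  82.  47.3]
delta tool [ 0.0008  0.001  -0.0008]
time: 4.25
tool_pos: [0.4849, 0.0349, 0.0815]
ee_rot: [-3.142, -0.0, 0.7]
wrist_force: [-0.1, 0.2, -0.4]
width: 0.0336
finger_force: 0.0
4.25 [0.4849 0.0349 0.0815] [-180.     -0.     40.11] F [-0.1  0.2 -0.4] 0.033626755913834676 0.0 q [-2.6  0.3 97.8  0.  82.  47.3]
delta tool [-0.0004 -0.0001  0.0015]
```

```bash
python3 -m crank '[[1,[0,0,0],[0,0,0]],[1,[0,0,0],[0,0,0]],[1,[0,0,0],[0,0,0]],[1,[0,0,0],[0,0,0]],[1,[0,0,0],[0,0,0]],[1,[0,0,0],[0,0,0]]]'; python3 d.py .08
```

```text
time: 4.85
tool_pos: [0.4848, 0.0349, 0.0814]
ee_rot: [-3.141, 0.0, 0.7]
wrist_force: [0.2, 0.5, -1.0]
width: 0.0159
finger_force: 29.9
4.85 [0.4848 0.0349 0.0814] [-179.99    0.     40.11] F [ 0.2  0.5 -1. ] 0.015898900530263816 29.91391360759735 q [-2.6  0.3 97.8  0.  82.  47.3]
delta tool [-0.0004 -0.0001  0.0014]
```

The bar is gripped: width 15.9 mm, force 30 N. I turn clockwise (+z of the tool) and sink with the thread.

```bash
python3 -m crank '[[1,[0,0,0.00028],[0,0,5]],[1,[0,0,0.00028],[0,0,5]],[1,[0,0,0.00028],[0,0,5]],[1,[0,0,0.00028],[0,0,5]],[1,[0,0,0.00028],[0,0,5]],[1,[0,0,0.00028],[0,0,5]],[1,[0,0,0.00028],[0,0,5]],[1,[0,0,0.00028],[0,0,5]]]'; python3 d.py .08; python3 -c "
from h import *;print(robot.get_obs()['wrist_torque'])"
python3 -m crank '[[1,[0,0,0.0001],[0,0,2]],[1,[0,0,0.0001],[0,0,2]],[1,[0,0,0.0001],[0,0,2]],[1,[0,0,0.0001],[0,0,2]],[1,[0,0,0],[0,0,0]]]'; python3 d.py .08; python3 -c "
from h import *;print(robot.get_obs()['wrist_torque'])"
```

```text
time: 5.65
tool_pos: [0.4847, 0.0352, 0.0792]
ee_rot: [-3.141, 0.0, -0.002]
wrist_force: [0.7, 0.8, 0.2]
width: 0.0157
finger_force: 29.9
5.65 [0.4847 0.0352 0.0792] [-1.7996e+02  2.0000e-02 -9.0000e-02] F [0.7 0.8 0.2] 0.01574824663011312 29.908165633678436 q [-2.6  0.4 97.9  0.  81.7 87.5]
delta tool [-0.0002  0.0005 -0.0008]
[0.21472928 0.14748411 0.08777791]
time: 6.15
tool_pos: [0.4847, 0.0353, 0.0787]
ee_rot: [-3.141, 0.0, -0.138]
wrist_force: [-0.5, 1.5, -0.2]
width: 0.0158
finger_force: 29.9
6.15 [0.4847 0.0353 0.0787] [-1.7995e+02  3.0000e-02 -7.8900e+00] F [-0.5  1.5 -0.2] 0.0157805093251066 29.921424686908722 q [-2.6  0.4 98.   0.1 81.7 95.3]
delta tool [-0.0002  0.0006 -0.0013]
[ 0.24090076  0.16102342 -0.00459848]
```

Only thread drag has been felt so far (0.088 N m). I go on gently until the stop shows in the torque.

```bash
T='from h import *;print(robot.get_obs()["wrist_torque"])'
python3 -m crank '[[1,[0,0,0],[0,0,1.5]],[1,[0,0,0],[0,0,0]]]'; python3 -c "$T"
python3 -m crank '[[1,[0,0,0],[0,0,1.5]],[1,[0,0,0],[0,0,0]]]'; python3 -c "$T"
```

```text
time: 6.35
tool_pos: [0.4847, 0.0352, 0.0787]
ee_rot: [-3.141, 0.0, -0.164]
wrist_force: [0.0, 2.9, -0.9]
width: 0.0156
finger_force: 29.9
[0.40470822 0.15147518 0.10393868]
time: 6.55
tool_pos: [0.4847, 0.0352, 0.0787]
ee_rot: [-3.141, 0.0, -0.19]
wrist_force: [-0.3, 1.7, -0.6]
width: 0.0159
finger_force: 30.1
[0.5134877  0.20237863 0.37866224]
```

The torque jumped from drag level to 0.38 N m at yaw -10.9°, against a plate line of -8°: the stop is reached. I release and lift.

```bash
python3 -m crank '[[0,[0,0,0],[0,0,0]],[0,[0,0,0],[0,0,0]],[0,[0,0,0],[0,0,0]],[0,[0,0,0],[0,0,0]],[0,[0,0,0],[0,0,0]],[0,[0,0,0],[0,0,0]],[0,[0,0,0],[0,0,0]],[0,[0,0,0],[0,0,0]]]' && python3 -m crank '[[0,[0,0,-0.02],[0,0,0]],[0,[0,0,-0.03],[0,0,0]],[0,[0,0,-0.03],[0,0,0]],[0,[0,0,-0.03],[0,0,0]],[0,[0,0,-0.02],[0,0,0]],[0,[0,0,0],[0,0,0]],[0,[0,0,0],[0,0,0]]]'
python3 - <<'E'
from h import *
def bar(s,c,lo,hi):
    P=np.array([world(s,u,v) for v in range(384) for u in range(512) if 0.02<s['z_map'][v,u]])
    T=P[(np.hypot(P[:,0]-c[0],P[:,1]-c[1])<.036)&(P[:,2]>lo)&(P[:,2]<hi)]
    return len(T),(cv2.minAreaRect((T[:,:2]*1000).astype(np.float32)),np.median(T[:,2])) if len(T)>4 else ''
w=snap('wrist');b=snap('side');a=snap('scene')
for s in(w,b,a): print('short',bar(s,(.4845,.035),.093,.115),'tall',bar(s,(.506,.205),.138,.16))
cv2.imwrite('pics/w2.png',w['color'][:,:,::-1]); o=robot.get_obs();print(o['wrist_force'],o['width'],o['tool_pos'])
E
```

```text
time: 7.35
tool_pos: [0.4849, 0.0348, 0.0788]
ee_rot: [-3.142, 0.0, -0.19]
wrist_force: [-0.3, 0.1, 0.1]
width: 0.0759
finger_force: 0.0
time: 8.05
tool_pos: [0.4848, 0.0349, 0.2084]
ee_rot: [-3.142, -0.0, -0.19]
wrist_force: [0.1, -0.0, -0.6]
width: 0.0941
finger_force: 0.0
short (727, (((485.298095703125, 34.90468978881836), (15.988393783569336, 51.97537612915039), 81.32333374023438), np.float64(0.10175737091324749))) tall (1136, (((507.2321472167969, 204.5323944091797), (52.301177978515625, 16.42950439453125), 77.3971176147461), np.float64(0.14737737043242088)))
short (233, (((484.4165344238281, 35.63501739501953), (17.80441665649414, 52.01360321044922), 83.26569366455078), np.float64(0.10113356687678547))) tall (94, (((506.2713623046875, 203.5171661376953), (51.09745407104492, 14.967304229736328), 76.48391723632812), np.float64(0.1478916001866526)))
short (192, (((484.4888916015625, 34.30248260498047), (17.10580062866211, 51.76279830932617), 81.18108367919922), np.float64(0.10165364815679709))) tall (134, (((506.1668701171875, 205.23553466796875), (52.80213928222656, 16.478036880493164), 78.74259185791016), np.float64(0.14766865697360226)))
[0.35851791 0.44977798 0.00438983] 0.09387747399405437 [0.48393932 0.03487858 0.20673891]
```

View pics/w2.png

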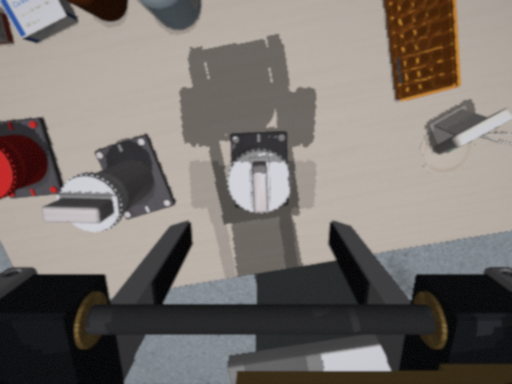

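The wrist view shows the bar at (260,185), in line with the plate mark at (259,138). Its measured angle is -8.7°, against -8.2° for the plate, and its top is at 0.102, the tight height. The tall bar is unchanged at 77°, and the gripper is open and clear.

```bash
python3 -c "
from bench import robot;print(robot.close_job())"
```

```text
the job is handed in; nothing more can be done
None
```

The short canister's lid is screwed down to its stop, with the bar in line with the plate marks to within about 1°; it is released, the tall canister's lid is unmoved, and the job is handed in.

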